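Load the sample tube and hold the block heater's recessed reset

TASK

Put the one long tube from the tube rack, tip down and fully home, into the wide well of the block heater and let go of it. Then take the stylus with the long thin shaft from the tool stand, reach its shaft through the round hole in the heater's top and press the recessed reset button all the way down; finish like that, still gripping the stylus and holding the button down. Leave the other tubes, the stubby pick, the dish, the jar and the small bottle where they are.

Things in the scene. Friction and masses are not known exactly. Their poses are not given: they have to be found in the camera images.
- heater: block heater, fixed, white case with a grey tray. 218 mm deep (x) by 220 mm wide (y); flat control deck 85 mm high on its near part (own x -145 to -45 mm), with a dark display. On its far part three bare aluminium insert blocks stand in a row along its y. Origin on the underside between deck and blocks; x points away from the deck across the blocks, z up. Its place and yaw vary.
- reset_hole (a point): centre of the mouth of the round reset hole in the heater's deck, 85 mm above the work surface, on the heater's -y side (own x -58, y -55 mm). The hole is vertical, 16 mm in diameter with a 2 mm chamfer; the top of the black reset button lies 32 mm below the mouth when it is up, and fills the bottom of the hole. The display lies on the other side of the deck.
- reset (a joint): travel of the reset button in m: 0 up, 0.006 fully down. A spring pushes it back: about 1.5 N to start moving, 5 N fully down; it comes up as soon as it is let go.
- block_wide: the aluminium insert block with the wide well, 60 x 60 x 75 mm, fixed in the heater's tray; top 95 mm above the work surface. Origin in the centre of its underside, z up. Any of the three places in the row; blocks are 64 mm apart. The two other blocks have narrow wells (12 mm).
- well (a point): centre of the mouth of the wide well, at the top of block_wide, 95 mm above the work surface; round vertical well 20 mm in diameter, 65 mm deep, flat floor, 2 mm chamfer.
- rack: grey tube rack, fixed, 190 (x) x 62 (y) x 50 mm high, with three round holes 60 mm apart along its x, 18.5 mm in diameter and 44 mm deep (floor 6 mm above the work surface). One long and two short tubes stand in it, in any order. Origin in the centre of its underside. It may stand to the left or to the right of the heater.
- long_tube: the long sample tube, 120 mm long, standing upright in the rack: pale tube 17 mm in diameter with a tapered tip (6 mm wide at the end, full width from 13 mm up) and a blue screw cap 23 mm in diameter over its top 16 mm (104 to 120 mm from the tip). 25 g. Origin at its tip, z along the tube to the cap. At the start its cap's top is 126 mm above the work surface.
- stand: aluminium tool stand, fixed: top plate 150 (x) x 56 (y) x 8 mm, upper face 100 mm above the work surface, with two round holes 10 mm in diameter, 35 mm either side of its centre along x; open beneath. The stylus and the stubby pick hang in them, in either order, handles up. Origin in the centre of its underside. It stands on the other side of the heater from the rack.
- stylus: the stylus: round steel shaft 6 mm in diameter and 80 mm long, below a straight round black handle 18 mm in diameter and 60 mm long. It hangs upright, its handle's lower end resting on the stand's top plate, so the handle spans 100 to 160 mm above the work surface. 45 g. Origin at the free end of the shaft, z along the shaft to the handle (handle from z = 80 to 140 mm).
- stub_pick: bystander in the stand: the same handle diameter, but only 34 mm long, and a shaft of only 24 mm, too short to reach the reset button. Origin at the free end of its shaft.
- short_tube_a: bystander in the rack: short tube, 68 mm long, same diameters as the long one; its top is 74 mm above the work surface. Origin at its tip.
- short_tube_b: bystander in the rack: a second short tube like short_tube_a. Origin at its tip.
- small_tube: bystander standing in the well of one of the narrow insert blocks: 10 mm in diameter, 48 mm long, cap 14 mm wide, top 103 mm above the work surface. Origin at its tip.
- dish: bystander: closed flat round dish, 90 mm across, 15 mm high, lying beyond the heater. Origin in the centre of its underside.
- jar: bystander: amber jar, 64 mm across, 85 mm high, beyond the heater. Origin in the centre of its underside.
- flask: bystander: small white bottle, 56 mm across, 100 mm high, beyond the heater. Origin in the centre of its underside.
There are look-alikes about, which are no part of the job. There is more than one size of the stylus; the job needs the middle-sized.

How it is judged:
By the outcome, as a careful person would: the job done as asked, in the order asked, and still so for the second after the job is handed in, while the arm keeps its last pose, push and grip.
It also fails if it takes over 48 s, if anything falls off the work surface, if the arm or the gripper's body presses on something with over 40 N, if the wrist force passes 120 N, or if a joint passes its speed limit or range.

ROBOT

A 6-joint arm with a two-finger parallel gripper is mounted at the origin on the work surface. World frame = base frame: x ahead of the robot, y to its left, z up, the work surface at z = 0. Lengths are in m, angles in degrees, forces in N, time in s.
With the tool pointing down it reaches from about 0.375 to 0.75 m from the base axis. Payload 9 kg.
Tool frame: the origin (TCP) lies where the fingers leave the gripper's body, on its centre line; the fingertips stand 73 mm ahead of it and the grasp point (between the pads) lies 54 mm ahead of it (robot.tip_reach is the distance from the TCP to the fingertips, in m); z points along the fingers, y is the direction in which the jaws open and shut (so a half turn about z gives the same grasp; the last joint's range is limited). The gripper opens to 85 mm and grips with 20 to 120 N. Pads are 22 mm wide; open, the fingers measure 114 mm over their backs; the gripper's body (76 mm by 85 mm) begins 54 mm behind the grasp point. The pads swing forward as they close: fully open they stand 13 mm farther back than shut.
Start: joints at [59.49, 5.964, 5.575, 89.605, 0, 77.527], TCP at [0.186, 0.571, 0.304] pointing down, gripper open.
Joint ranges: [-171.21, 171.21], [-48.23, 106.86], [-62.78, 66.21], [-105.2, 120.99], [-86.42, 89.51], [-180, 180]. Speed limits (degrees/s): [127.2, 127.2, 147.25, 180, 180, 180].

INTERFACE

Orientations are given as [roll, pitch, yaw] about the fixed x, y, z axes, in that order (R = Rz(yaw) Ry(pitch) Rx(roll)).
In Python, from plant import robot gives the robot as it stands. Calls block until the motion is done:
- robot.move_pose(position, orientation): joint-space move of the TCP to a pose.
- robot.line_to(position, vel=0.15, rotation=None, guard=None): straight line of the TCP; rotation=None keeps the orientation; vel is the mean speed in m/s. With guard (N) it stops when the force on the tool has changed by that much, and returns True; else False.
- robot.goto_joints(angles): joint-space move.
- robot.set_gripper(opening): finger opening in m; the grip force is fixed at half the most; returns when the fingers have stopped.
- robot.pause(seconds).
- robot.ik(position, orientation): joint angles nearest the present ones, or None.
- robot.observe(): the state.
- robot.grab_frame(name): name is "side" or "top" or "wrist"; returns the picture (480x640x3 uint8, blue, green, red); there is no depth.
- robot.get_calibration(name): a dict with "vertical_fov" (degrees; the focal length in pixels is half the picture's height over the tangent of half this angle, whatever the lens; pixels are square), "cx", "cy" (the principal point, pixels), "rvec" (rotation vector, rad) and "tvec" (3), from world to camera coordinates, as OpenCV has them. Camera axes: x right, y down, z forward; pixel columns grow to the right and rows downward; lengths in m; the calibration is good to about 2 mm. The wrist camera is an equidistant fisheye: a pixel r from the principal point sees the ray r / f radians off the axis. A picture is of the moment at which its call begins: read the wrist's pose just before it. get_calibration takes no time and is no camera call; for the wrist camera it gives the pose at the moment of the call.
A pose or a line that the arm cannot do raises robot.IKError and nothing moves.
- robot.job_done(): hands the job in, once; it reports no verdict.
The state is a dict: "time": time; "q": joint angles; "qvel": joint speeds; "joint_torque": joint torques, N m; "tool_pos": TCP position; "tcp_rot": TCP orientation; "ft_force": force on the tool from outside, world axes, zero at the start; "torque": the same for the moment, N m; "gripper_width": finger opening in m.
Only numpy, scipy, OpenCV 4.12 (cv2) and the standard library are available. Lean on these libraries where they do the work, as an engineer would, in place of code of your own. Each camera call takes 0.05 s, during which the arm holds its last target.

## Working session

There is one attempt and no reset: what is moved stays moved. The work goes in short steps, each a Python script; the robot and the scene stay as the last script left them, time stands still between calls to the robot, and variables do not carry over. Pictures are saved under pics/ and viewed, and the job is handed in when it is done.

```bash
ls; mkdir -p pics; python3 - <<'E'
from plant import robot
import cv2
for n in("side","top","wrist"):
    c=robot.get_calibration(n);print(n,c)
    cv2.imwrite(f"pics/{n}0.png",robot.grab_frame(n))
print(robot.observe())
E
```

```text
pics
side {'vertical_fov': 52.175517032232484, 'cx': 328.6479068129107, 'cy': 241.66726233381527, 'rvec': array([ 2.07612857, -0.68357947,  0.33946301]), 'tvec': array([-0.46107941,  0.26365669,  0.66272434])}
top {'vertical_fov': 50.00156035034006, 'cx': 324.1084357301752, 'cy': 240.66478329396588, 'rvec': array([ 2.12529304, -2.160161  ,  0.13820502]), 'tvec': array([0.01144818, 0.57181757, 1.02117009])}
wrist {'vertical_fov': 65.70646984690485, 'cx': 322.28049418684844, 'cy': 236.72663519465007, 'rvec': array([-2.31383446, -1.68234804, -0.28034216]), 'tvec': array([-0.59859312, -0.04392054,  0.37978223])}
{'time': 0.15, 'q': array([5.94875806e+01, 5.99140442e+00, 5.53859472e+00, 8.96035270e+01,
       3.43274185e-04, 7.75265215e+01]), 'qvel': array([-0.01224722, -0.17878243,  0.21340822, -0.11997746, -0.02193446,
        0.07334044]), 'joint_torque': array([ 1.11202611e-03, -5.57358670e+01,  5.04005706e+01,  1.27109693e-02,
       -4.17449583e-04, -8.65620279e-06]), 'tool_pos': array([0.18570263, 0.57036325, 0.30330681]), 'tcp_rot': array([-1.79945067e+02, -1.25032003e-02,  1.61961053e+02]), 'ft_force': array([-0.3977919 , -0.0515652 , -0.06919066]), 'torque': array([ 0.05130762,  0.01822141, -0.05253972]), 'gripper_width': 0.08530654700302939}
```

View pics/side0.png

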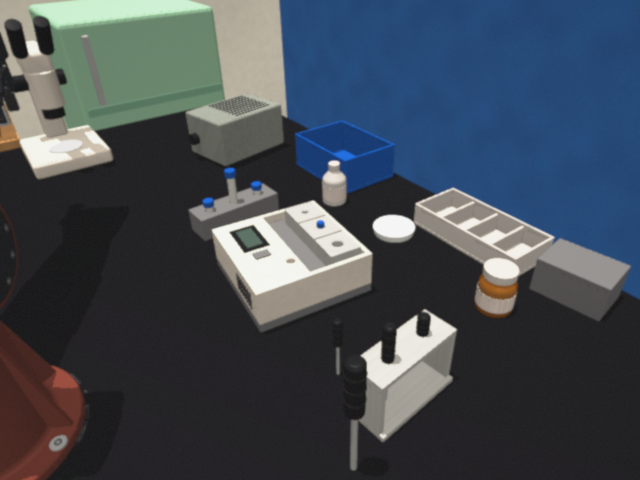

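View pics/top0.png

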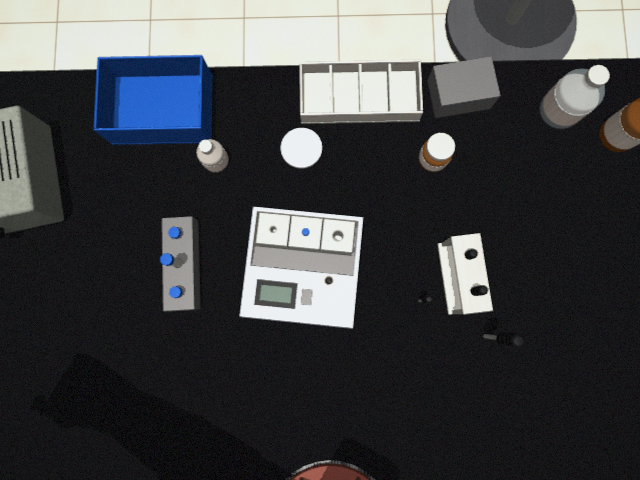

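View pics/wrist0.png

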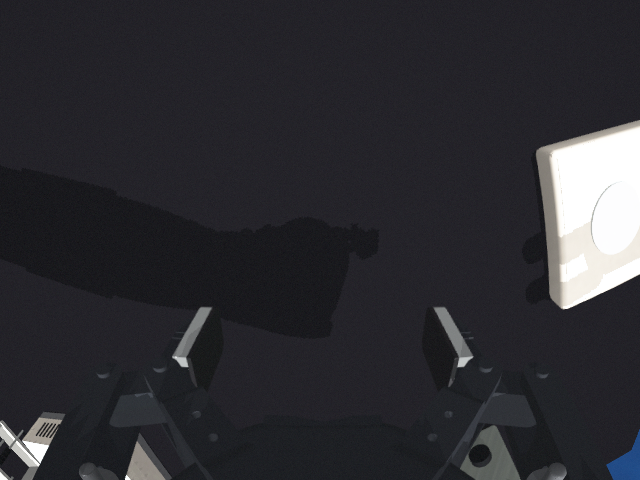

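Candidates so far. Stylus: stand handles at side (389,343) and (423,323), and free-standing ones at side (338,330), small, and (354,385), large. Long tube: caps at side (208,203), (230,173) and (256,186); the middle one is tallest. Next I'll crop in close and measure.

```bash
cat > h.py <<'E'
import numpy as np, cv2
from plant import robot
def ray(n,u,v,c=None):
    c=c or robot.get_calibration(n)
    f=240/np.tan(np.radians(c['vertical_fov']/2))
    R=cv2.Rodrigues(np.array(c['rvec']))[0];t=np.array(c['tvec'])
    a,b=(u-c['cx'])/f,(v-c['cy'])/f
    if n=='wrist':
        r=np.hypot(a,b); d=np.array([a*np.sinc(r/np.pi),b*np.sinc(r/np.pi),np.cos(r)])
    else: d=np.array([a,b,1.])
    return -R.T@t,R.T@(d/np.linalg.norm(d))
def onz(n,u,v,z,c=None):
    o,d=ray(n,u,v,c);return o+d*(z-o[2])/d[2]
def proj(n,p,c=None):
    c=c or robot.get_calibration(n)
    f=240/np.tan(np.radians(c['vertical_fov']/2))
    q=cv2.Rodrigues(np.array(c['rvec']))[0]@np.array(p)+np.array(c['tvec'])
    if n=='wrist':
        r=np.hypot(q[0],q[1]);th=np.arctan2(r,q[2]);s=f*th/max(r,1e-9)
        return np.array([c['cx']+q[0]*s,c['cy']+q[1]*s])
    return np.array([c['cx']+q[0]/q[2]*f,c['cy']+q[1]/q[2]*f])
def crop(im,x0,y0,w,h,s,name): cv2.imwrite(name,cv2.resize(im[y0:y0+h,x0:x0+w],None,fx=s,fy=s,interpolation=cv2.INTER_CUBIC))
E
python3 - <<'E'
from h import *
np.set_printoptions(precision=4,suppress=True)
for n in('side','top'): print(n,ray(n,320,240))
o=robot.observe();c=robot.get_calibration('wrist');R=cv2.Rodrigues(c['rvec'])[0]
from scipy.spatial.transform import Rotation as Ro
T=Ro.from_euler('xyz',o['tcp_rot'],degrees=True).as_matrix()
print('cam in tcp',T.T@(-R.T@c['tvec']-o['tool_pos']));print(T.T@R.T)
s=cv2.imread('pics/side0.png');t=cv2.imread('pics/top0.png')
a=cv2.resize(s[300:480,310:470],None,fx=3.3,fy=3.3,interpolation=2)
b=cv2.resize(t[220:360,400:540],(int(140*1.6),int(140*1.6)),interpolation=2)
cv2.imwrite('pics/c1.png',a)
crop(t,230,200,300,160,2.6,'pics/c2.png')
crop(s,180,150,200,170,3.5,'pics/c3.png')
E
```

```text
side (array([ 0.1465, -0.6012,  0.5817]), array([ 0.4647,  0.6881, -0.5573]))
top (array([ 0.4228, -0.0094,  1.0913]), array([ 0.1419,  0.0188, -0.9897]))
cam in tcp [ 0.0825 -0.0013 -0.0701]
[[ 0.0013 -0.9458 -0.3248]
 [ 1.      0.001   0.0013]
 [-0.0009 -0.3248  0.9458]]
```

View pics/c1.png

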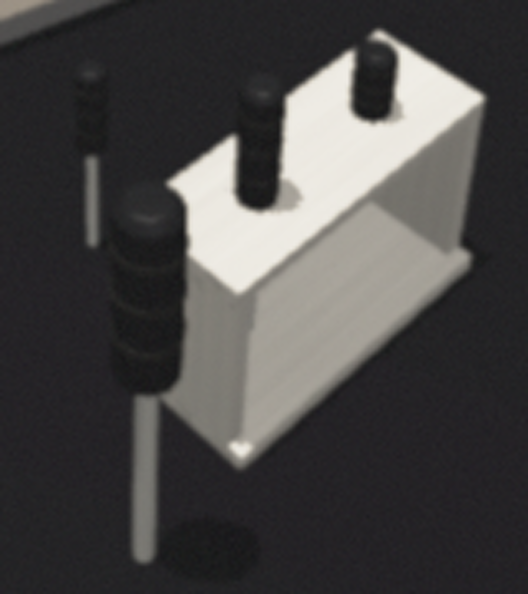

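View pics/c2.png

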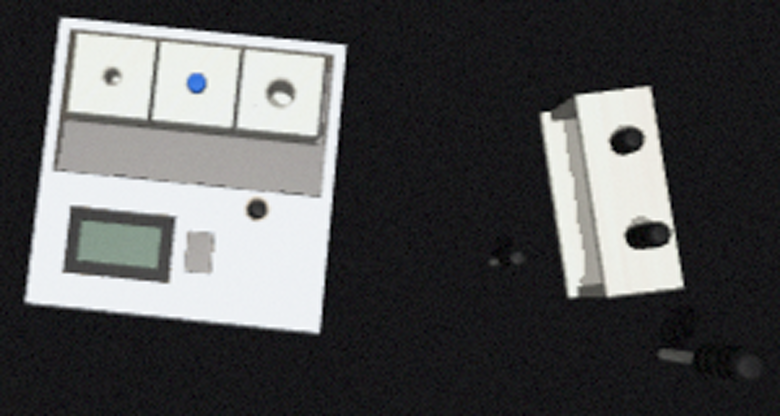

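View pics/c3.png

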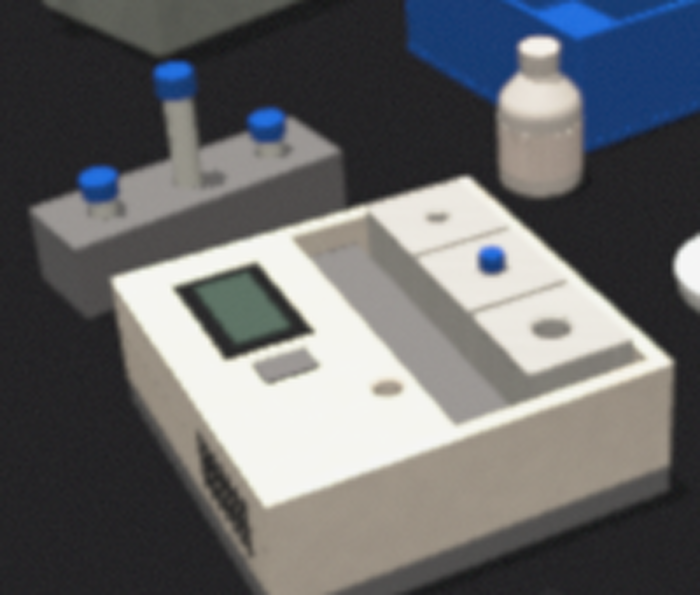

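The side crop shows the stylus in the stand's near hole (long handle, side 389,343) and the stub pick at (423,323). The free-standing small and large tools are look-alikes. The long tube is the middle one of the rack, with its cap at side (230,173). The wide well is the right block, top (338,236), and the reset hole is at top (329,280).

```bash
python3 - <<'E'
from h import *
np.set_printoptions(precision=4,suppress=True)
t=cv2.imread('pics/top0.png');s=cv2.imread('pics/side0.png')
hsv=cv2.cvtColor(t,cv2.COLOR_BGR2HSV)
def comps(m,roi,mn):
    x,y,w,h=roi;k=np.zeros_like(m);k[y:y+h,x:x+w]=m[y:y+h,x:x+w]
    n,l,st,c=cv2.connectedComponentsWithStats(k);return [(c[i],st[i]) for i in range(1,n) if st[i][4]>=mn]
bl=cv2.inRange(hsv,(100,120,80),(130,255,255))
for c,st in comps(bl,(150,215,60,100),15): print('cap',c,st,'z126',onz('top',*c,.126),'z74',onz('top',*c,.074))
hs=cv2.cvtColor(s,cv2.COLOR_BGR2HSV);bs=cv2.inRange(hs,(100,120,80),(130,255,255))
for c,st in comps(bs,(190,160,90,60),15): print('side cap',c,st,onz('side',*c,.118),onz('side',*c,.066))
g=cv2.cvtColor(t,cv2.COLOR_BGR2GRAY)
# heater corners
w=(g>60).astype(np.uint8)*255
k=np.zeros_like(w);k[195:340,232:375]=w[195:340,232:375]
cs,_=cv2.findContours(k,0,2);c=max(cs,key=cv2.contourArea);r=cv2.minAreaRect(c);print(r)
print(np.array([onz('top',*p,.085) for p in cv2.approxPolyDP(cv2.convexHull(c),4,True)[:,0]]))
# dark hole & stylus comps
d=(g<110).astype(np.uint8)*255
for c,st in comps(d,(320,270,20,20),6): print('hole',c,st,onz('top',*c,.085))
gs=cv2.cvtColor(s,cv2.COLOR_BGR2GRAY)
d=(g<100).astype(np.uint8)*255
for c,st in comps(d,(455,240,35,60),20): print('handle',c,st)
crop(t,320,220,40,75,8,'pics/d1.png');crop(t,455,230,60,125,4.8,'pics/d2.png');crop(t,155,210,50,100,6,'pics/d3.png')
cv2.imwrite('pics/d.png',np.hstack([cv2.imread('pics/d1.png')[:600],cv2.imread('pics/d2.png')[:600] if 0 else cv2.resize(cv2.imread('pics/d2.png'),(288,600))]))
E
```

```text
cap [173.8649 232.1441] [168 227  13  12 111] z126 [0.5811 0.2874 0.126 ] z74 [0.5896 0.3033 0.074 ]
cap [165.6032 259.0476] [160 253  13  13 126] z126 [0.5298 0.3017 0.126 ] z74 [0.5356 0.3185 0.074 ]
cap [174.9714 291.8381] [170 287  11  11 105] z126 [0.4677 0.2824 0.126 ] z74 [0.4701 0.2981 0.074 ]
side cap [229.5366 172.1707] [223 167  13  12 123] [0.5288 0.304  0.118 ] [0.5716 0.4055 0.066 ]
side cap [255.663  184.6739] [250 180  12  10  92] [0.5451 0.218  0.118 ] [0.5898 0.3098 0.066 ]
side cap [207.5743 201.6238] [202 197  12  11 101] [0.4366 0.2128 0.118 ] [0.4691 0.3041 0.066 ]
((301.3168640136719, 266.8316955566406), (114.8272933959961, 112.43920135498047), 5.710593223571777)
[[ 0.638   0.1426  0.085 ]
 [ 0.6117 -0.0763  0.085 ]
 [ 0.3947 -0.0495  0.085 ]
 [ 0.4209  0.1689  0.085 ]]
hole [328.2439 280.    ] [325 277   7   7  41] [ 0.4879 -0.0052  0.085 ]
handle [486.7343 256.1932] [482 240   8  47 207]
handle [470.5446 253.6337] [465 249  12  11 101]
handle [478.6364 290.1469] [471 285  17  11 143]
```

View pics/d.png

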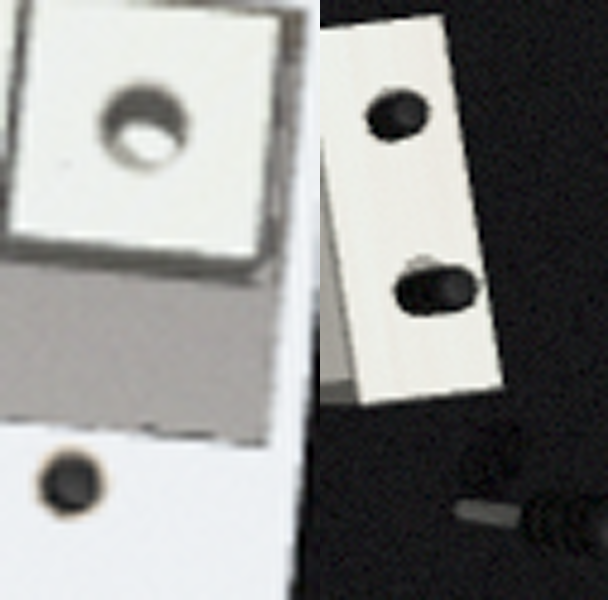

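```bash
python3 - <<'E'
from h import *
np.set_printoptions(precision=4,suppress=True)
def tri(a,b):
    o1,d1=ray('side',*a);o2,d2=ray('top',*b)
    A=np.stack([d1,-d2],1);s=np.linalg.lstsq(A,o2-o1,rcond=None)[0]
    p,q=o1+s[0]*d1,o2+s[1]*d2;return (p+q)/2,np.linalg.norm(p-q)
print('well',onz('top',338,235.6,.095), onz('side',180+551/3.5,150+328/3.5,.095))
print('hole side',onz('side',180+387/3.5,150+388/3.5,.085))
print('big shaft end',tri((353.9,469.7),(484.2,335.8)),'top',tri((355,360),(518,340)))
print('small shaft end',tri((338,374),(418.5,300.5)),'top',tri((337.5,321),(429,299)))
# stylus base at z=.1 : side bottom of handle ; top end
print('stylus base',onz('side',310+258/3.3,300+203/3.3,.1),'top', onz('side',310+262/3.3,300+85/3.3,.16))
t=cv2.imread('pics/top0.png');g=cv2.cvtColor(t,cv2.COLOR_BGR2GRAY)
w=(g>110).astype(np.uint8)*255;k=np.zeros_like(w);k[225:325,445:500]=w[225:325,445:500]
cs,_=cv2.findContours(k,0,2);c=max(cs,key=cv2.contourArea);print([ (tuple(p),onz('top',*p,.1)[:2]) for p in cv2.approxPolyDP(cv2.convexHull(c),3,True)[:,0]])
print('stylus topview low/high ends', onz('top',474.5,290,.1),onz('top',483.5,290,.16))
print('stub', onz('top',470.5,254,.117))
E
```

```text
well [ 0.5737 -0.0258  0.095 ] [ 0.5699 -0.0285  0.095 ]
hole side [ 0.4837 -0.0097  0.085 ]
big shaft end (array([ 0.3714, -0.3287, -0.0065]), np.float64(0.0011594697397420105)) top (array([ 0.3721, -0.3273,  0.1928]), np.float64(0.002753356546250406))
small shaft end (array([ 0.4468, -0.1943, -0.0043]), np.float64(0.0010996121952968234)) top (array([ 0.4466, -0.1954,  0.1063]), np.float64(0.001857321963692714))
stylus base [ 0.4568 -0.2888  0.1   ] top [ 0.4575 -0.2857  0.16  ]
[((np.int32(479), np.int32(233)), array([ 0.5733, -0.2995])), ((np.int32(492), np.int32(310)), array([ 0.4249, -0.3156])), ((np.int32(449), np.int32(314)), array([ 0.4186, -0.2338])), ((np.int32(445), np.int32(246)), array([ 0.549 , -0.2325])), ((np.int32(452), np.int32(236)), array([ 0.5683, -0.247 ]))]
stylus topview low/high ends [ 0.4633 -0.2846  0.1   ] [ 0.4605 -0.2841  0.16  ]
stub [ 0.5307 -0.2762  0.117 ]
```

```bash
python3 - <<'E'
from h import *
np.set_printoptions(precision=2,suppress=True)
for n,p in (('tube',(.5295,.3015,.17)),('well',(.574,-.0253,.194)),('sty',(.461,-.2843,.184)),('hole',(.4879,-.0055,.21))):
    for y in (-180,-90,-45,0,45,90,135):
        print(n,y,robot.ik(p,[180,0,y]))
E
```

```text
tube -180 [17.38  8.61 -5.52 75.88  0.   17.38]
tube -90 [ 17.38   8.61  -5.52  75.88   0.   -72.62]
tube -45 [  17.38    8.61   -5.52   75.88    0.   -117.62]
tube 0 [  17.38    8.61   -5.52   75.88    0.   -162.62]
tube 45 [ 17.38   8.61  -5.52  75.88   0.   152.38]
tube 90 [ 17.38   8.61  -5.52  75.88   0.   107.38]
tube 135 [17.38  8.61 -5.52 75.88  0.   62.38]
well -180 [-15.56   2.01  -9.97  78.02   0.   -15.56]
well -90 [ -15.56    2.01   -9.97   78.02    0.   -105.56]
well -45 [ -15.56    2.01   -9.97   78.02    0.   -150.56]
well 0 [-15.56   2.01  -9.97  78.02   0.   164.44]
well 45 [-15.56   2.01  -9.97  78.02   0.   119.44]
well 90 [-15.56   2.01  -9.97  78.02   0.    74.44]
well 135 [-15.56   2.01  -9.97  78.02   0.    29.44]
sty -180 [-45.51  -3.53 -16.51  77.01   0.   -45.51]
sty -90 [ -45.51   -3.53  -16.51   77.01    0.   -135.51]
sty -45 [-45.51  -3.53 -16.51  77.01   0.   179.49]
sty 0 [-45.51  -3.53 -16.51  77.01   0.   134.49]
sty 45 [-45.51  -3.53 -16.51  77.01   0.    89.49]
sty 90 [-45.51  -3.53 -16.51  77.01   0.    44.49]
sty 135 [-45.51  -3.53 -16.51  77.01   0.    -0.51]
hole -180 [-16.05 -13.76 -23.09  80.67   0.   -16.05]
hole -90 [ -16.05  -13.76  -23.09   80.67    0.   -106.05]
hole -45 [ -16.05  -13.76  -23.09   80.67    0.   -151.05]
hole 0 [-16.05 -13.76 -23.09  80.67   0.   163.95]
hole 45 [-16.05 -13.76 -23.09  80.67   0.   118.95]
hole 90 [-16.05 -13.76 -23.09  80.67   0.    73.95]
hole 135 [-16.05 -13.76 -23.09  80.67   0.    28.95]
```

```bash
python3 - <<'E'
from h import *
np.set_printoptions(precision=4,suppress=True)
robot.move_pose([.5295,.3015,.26],[180,0,180])
o=robot.observe();c=robot.get_calibration('wrist');im=robot.grab_frame('wrist')
np.save('pics/cw1.npy',c,allow_pickle=True)
cv2.imwrite('pics/w1.png',im);print(o['time'],o['tool_pos'],o['tcp_rot'])
print('pred cap',proj('wrist',(.5295,.3015,.126),c),proj('wrist',(.5295,.3015,.0),c))
m=cv2.inRange(cv2.cvtColor(im,cv2.COLOR_BGR2HSV),(100,120,60),(130,255,255))
n,l,st,ce=cv2.connectedComponentsWithStats(m)
for i in range(1,n):
    if st[i][4]>100: print(st[i],ce[i],onz('wrist',*ce[i],.126,c),onz('wrist',*ce[i],.074,c))
E
```

```text
1.7583 [0.529  0.3023 0.2601] [ 179.9847   -0.0007 -179.9544]
pred cap [323.2052 257.6907] [322.6955 205.559 ]
[302 132  35  34 849] [318.6101 148.3899] [0.4653 0.2988 0.126 ] [0.4701 0.2984 0.074 ]
[ 303  233   40   44 1317] [322.4305 254.6583] [0.5276 0.301  0.126 ] [0.5483 0.3012 0.074 ]
[311 285  30  32 756] [325.4656 300.1905] [0.5582 0.303  0.126 ] [0.5868 0.3036 0.074 ]
[ 23 288  17  17 214] [ 30.7243 295.8972] [0.567  0.0666 0.126 ] [0.5978 0.0071 0.074 ]
[382 415  38  16 339] [400.8791 420.9233] [0.6712 0.3638 0.126 ] [0.7285 0.3799 0.074 ]
[606 448  34  32 735] [625.9497 466.7429] [0.8617 0.7337 0.126 ] [0.9675 0.844  0.074 ]
[460 456  11  17 103] [465.165  465.0291] [0.7474 0.4383 0.126 ] [0.8241 0.4734 0.074 ]
[474 470  47  10 274] [501.8139 475.9891] [0.7824 0.4905 0.126 ] [0.8681 0.5389 0.074 ]
```

View pics/w1.png

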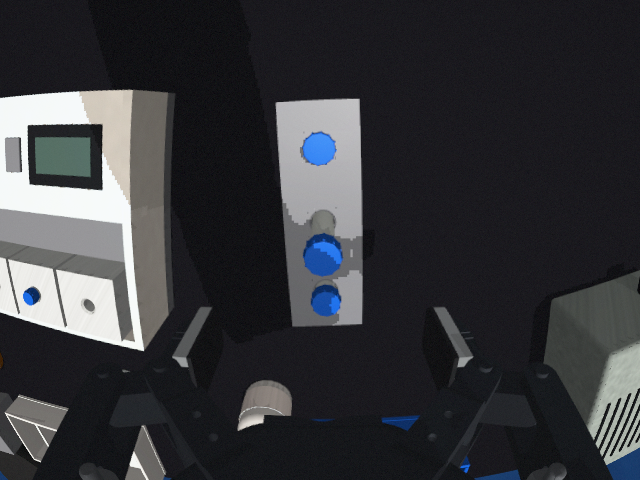

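The cap is at wrist (322,255), midway between the jaws. It's the tall tube and sits at (.529,.301). Grasping by the cap.

```bash
python3 - <<'E'
from h import *
np.set_printoptions(precision=4,suppress=True)
print(robot.line_to([.5287,.3012,.170],vel=.12,guard=8))
print(robot.set_gripper(0.015));o=robot.observe();print(o['time'],o['gripper_width'],o['tool_pos'],o['ft_force'])
robot.line_to([.5287,.3012,.300],vel=.15)
o=robot.observe();c=robot.get_calibration('wrist');cv2.imwrite('pics/w2.png',robot.grab_frame('wrist'))
cv2.imwrite('pics/s2.png',robot.grab_frame('side'));print(o['time'],o['gripper_width'],o['tool_pos'],o['ft_force'])
E
```

```text
False
False
3.325 0.019820215234864363 [0.5289 0.3013 0.1703] [ 0.0166 -0.399   2.2185]
4.3417 0.020091222552958077 [0.5284 0.3011 0.2988] [-0.1255  0.2974 -0.5884]
```

View pics/w2.png

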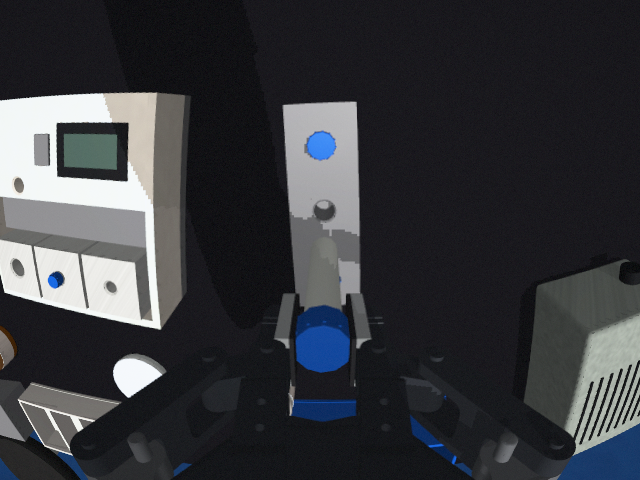

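View pics/s2.png

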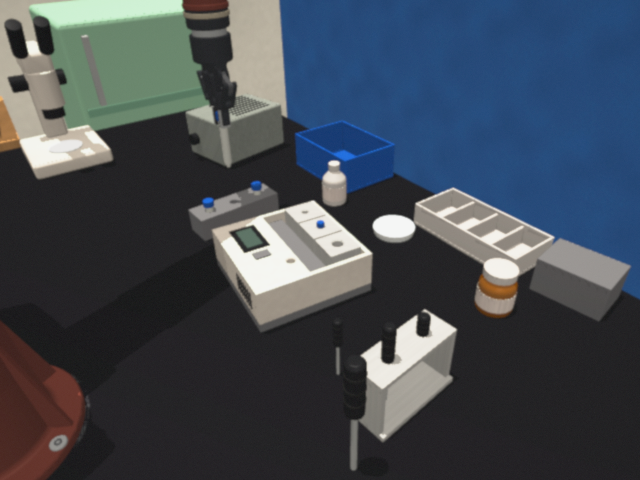

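The tube is held and rack-free. Its cap is at wrist (322,340) and its tip near (325,240). Check the tilt above the well.

```bash
python3 - <<'E'
from h import *
np.set_printoptions(precision=4,suppress=True)
robot.line_to([.5742,-.0253,.305],vel=.22)
o=robot.observe();c=robot.get_calibration('wrist');im=robot.grab_frame('wrist');p=o['tool_pos']
print('proj cap top,tip',[proj('wrist',p-[0,0,d],c) for d in (.044,.164,.054)])
print('well pred',proj('wrist',(.5742,-.0253,.095),c),'hole',proj('wrist',(.4879,-.0055,.085),c))
cv2.imwrite('pics/w3.png',im);print(o['time'],p);cv2.imwrite('pics/s3.png',robot.grab_frame('side'))
crop(robot.grab_frame('top'),240,190,140,150,4,'pics/t3.png')
E
```

```text
proj cap top,tip [array([326.1721, 347.2649]), array([324.2295, 240.2107]), array([325.9126, 332.6224])]
well pred [322.771  220.7606] hole [348.8448 109.7633]
6.0917 [ 0.5741 -0.0244  0.3051]
```

View pics/w3.png

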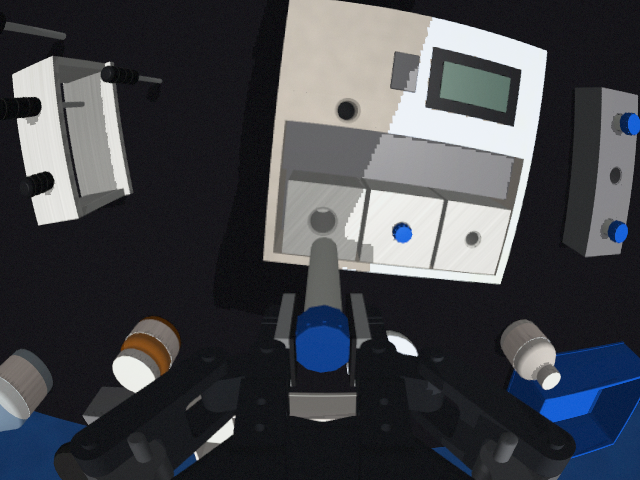

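View pics/s3.png

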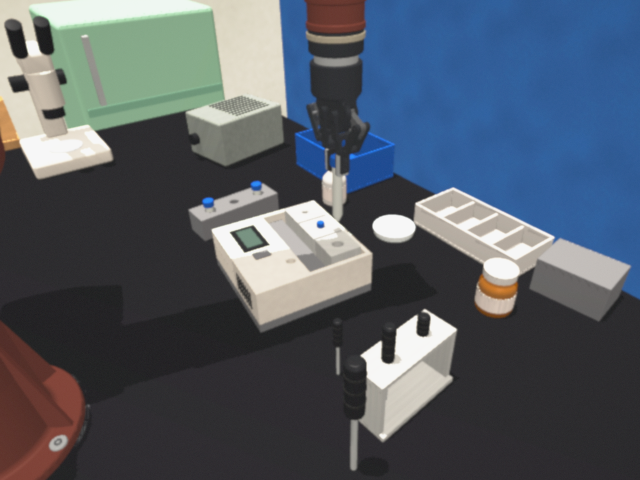

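The tube hangs straight with its tip at (323,238). The well is seen at (322,221), as predicted. Lowering.

```bash
python3 - <<'E'
from h import *
np.set_printoptions(precision=4,suppress=True)
x,y=.5742,-.0253
print(robot.line_to([x,y,.255],vel=.1,guard=8),robot.observe()['ft_force'])
print(robot.line_to([x,y,.225],vel=.06,guard=8),robot.observe()['ft_force'])
print(robot.line_to([x,y,.1935],vel=.05,guard=6));o=robot.observe();print(o['time'],o['tool_pos'],o['ft_force'],o['gripper_width'])
E
```

```text
False [-1.2308  0.3281 -0.0939]
False [-1.1956 -0.2187  0.1752]
True
8.1417 [ 0.5741 -0.0252  0.1943] [ 0.1196 -0.7272  5.9919] 0.019773625689155572
```

```bash
python3 - <<'E'
from h import *
np.set_printoptions(precision=4,suppress=True)
x,y=.5742,-.0253
robot.set_gripper(.06);robot.line_to([x,y,.30],vel=.18)
c=robot.get_calibration('wrist');im=robot.grab_frame('wrist');cv2.imwrite('pics/w4.png',im)
o=robot.observe();print(o['time'],o['tool_pos'],o['gripper_width'],o['ft_force'])
s=robot.grab_frame('side');crop(s,180,150,220,180,3.5,'pics/s4.png')
print('cap pred side for top z .15',proj('side',(x,y,.15)))
m=cv2.inRange(cv2.cvtColor(im,cv2.COLOR_BGR2HSV),(100,120,60),(130,255,255))
n,l,st,ce=cv2.connectedComponentsWithStats(m)
for i in range(1,n):
    if st[i][4]>100: print(st[i],ce[i],onz('wrist',*ce[i],.148,c))
E
```

```text
9.4 [ 0.5738 -0.0252  0.2984] 0.06019839331929459 [-0.4084  0.2895  0.3106]
cap pred side for top z .15 [338.0826 215.3859]
[623 114  17  23 322] [632.0528 124.3323] [0.4758 0.2098 0.148 ]
[611 223  21  23 362] [621.1215 233.5276] [0.5636 0.2158 0.148 ]
[ 305  226   37   41 1118] [323.2701 246.5877] [ 0.5731 -0.0258  0.148 ]
[395 227  20  20 295] [404.4508 236.1085] [0.5661 0.0261 0.148 ]
[ 535  344  105  136 8829] [603.2171 405.6754] [0.7633 0.2838 0.148 ]
[   0  415   74   65 3038] [ 29.8779 447.8065] [ 0.8632 -0.4148  0.148 ]
[ 436  445   66   35 1274] [472.5542 461.9545] [0.8119 0.1289 0.148 ]
[145 448  50  32 676] [170.6997 467.2101] [ 0.8221 -0.1852  0.148 ]
```

View pics/w4.png

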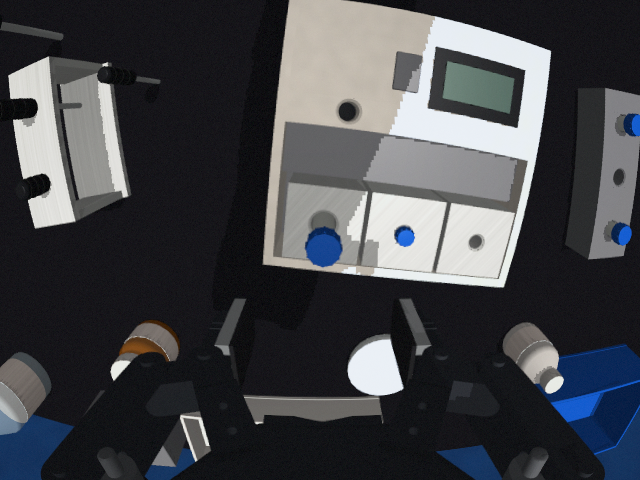

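View pics/s4.png

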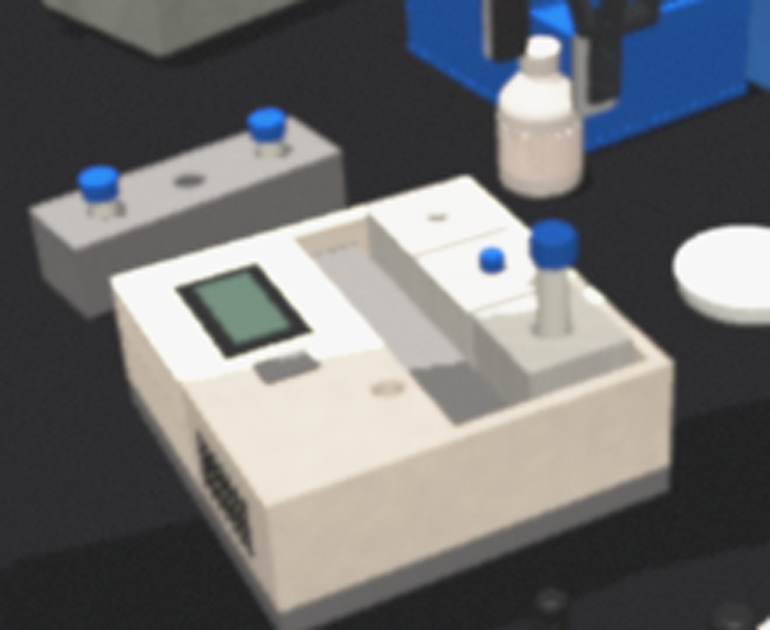

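The tube stands upright in the wide well, cap at side crop (553,245), level with the expected height of 150 mm. Next, the stylus.

```bash
python3 - <<'E'
from h import *
np.set_printoptions(precision=4,suppress=True)
robot.move_pose([.461,-.2843,.30],[180,0,135])
o=robot.observe();c=robot.get_calibration('wrist');im=robot.grab_frame('wrist');cv2.imwrite('pics/w5.png',im)
print(o['time'],o['tool_pos'],o['tcp_rot'])
print('base/top pred',[proj('wrist',(.461,-.2843,z),c) for z in (.1,.16)])
np.save('pics/cw5.npy',c,allow_pickle=True)
E
```

```text
10.5417 [ 0.4614 -0.2835  0.2999] [179.9787  -0.0164 135.1071]
base/top pred [array([321.3739, 223.9175]), array([321.2341, 252.7619])]
```

View pics/w5.png

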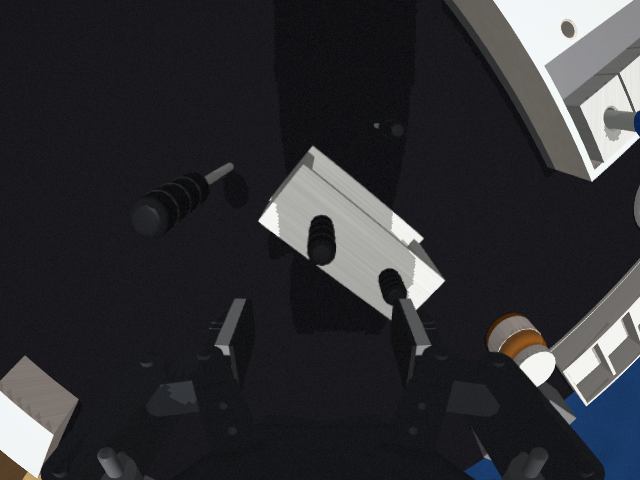

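The stylus handle is at wrist (321,240), with top and base as predicted. The stub pick at (392,285) and the large look-alike at (150,215) are both clear of the jaws.

```bash
python3 - <<'E'
from h import *
np.set_printoptions(precision=4,suppress=True)
x,y=.461,-.2841
print(robot.line_to([x,y,.186],vel=.12,guard=8))
robot.set_gripper(.010);o=robot.observe();print(o['time'],o['gripper_width'],o['tool_pos'],o['ft_force'])
robot.line_to([x,y,.30],vel=.13)
o=robot.observe();c=robot.get_calibration('wrist');cv2.imwrite('pics/w6.png',robot.grab_frame('wrist'))
print(o['time'],o['gripper_width'],o['tool_pos'])
p=o['tool_pos'];print('tip pred',proj('wrist',p-[0,0,.166],c),'handle top',proj('wrist',p-[0,0,.026],c))
s=robot.grab_frame('side');crop(s,300,150,180,230,2.6,'pics/s6.png')
E
```

```text
False
12.1583 0.016148096665622214 [ 0.4612 -0.2843  0.1866] [0.0159 0.6612 3.9706]
13.1833 0.016724515540703255 [ 0.4608 -0.2839  0.299 ]
tip pred [322.6593 238.5522] handle top [323.2722 376.6121]
```

View pics/w6.png

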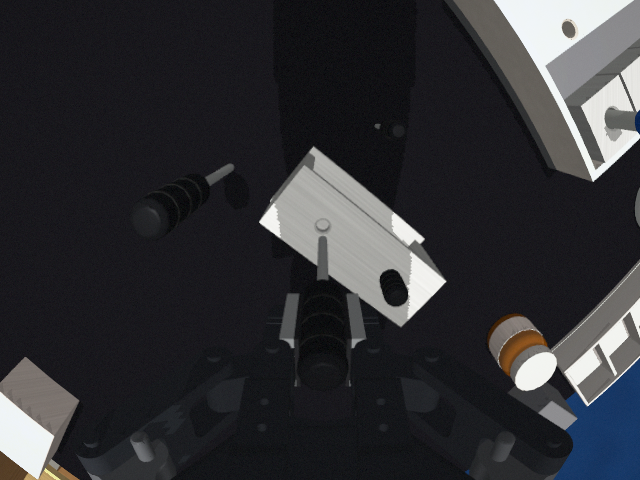

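View pics/s6.png

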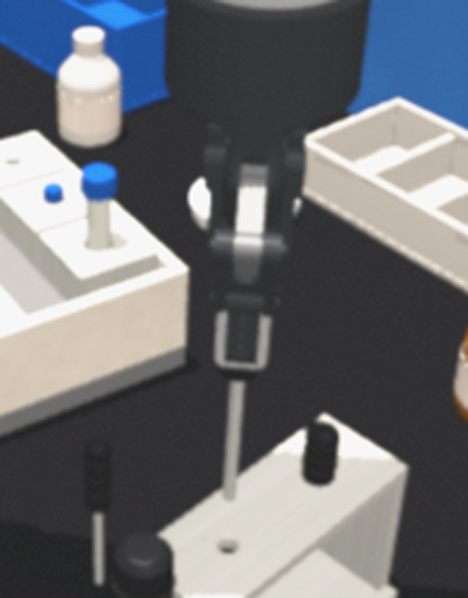

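The stylus is held upright, tip at wrist (322,238). Moving over the reset hole.

```bash
python3 - <<'E'
from h import *
np.set_printoptions(precision=4,suppress=True)
h=(.4879,-.0054)
robot.line_to([.463,-.2641,.315],vel=.15)
robot.line_to([*h,.315],vel=.2)
robot.line_to([*h,.285],vel=.1)
o=robot.observe();c=robot.get_calibration('wrist');cv2.imwrite('pics/w7.png',robot.grab_frame('wrist'))
p=o['tool_pos'];print(o['time'],p,o['ft_force'],'tip',proj('wrist',p-[0,0,.1662],c),'hole',proj('wrist',(*h,.085),c))
im=cv2.imread('pics/w7.png');crop(im,220,150,200,150,4,'pics/w7c.png')
E
```

```text
15.5 [ 0.4877 -0.0057  0.2848] [-0.1099  0.5018 -0.3378] tip [322.7495 238.2493] hole [323.1208 223.6735]
```

View pics/w7c.png

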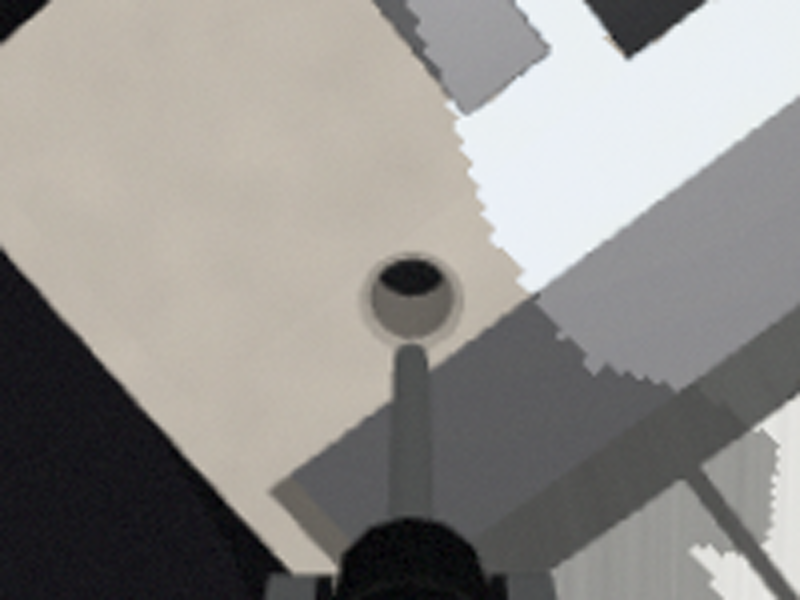

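The tip at (323,237) is centred above the hole at (323,225), as predicted. Insert and press.

```bash
python3 - <<'E'
from h import *
np.set_printoptions(precision=4,suppress=True)
h=(.4879,-.0054)
print(robot.line_to([*h,.224],vel=.08,guard=5));o=robot.observe();print(o['tool_pos'],o['ft_force'])
z=.224
while z>.209:
    z-=.001
    robot.line_to([*h,z],vel=.02);robot.pause(.15);o=robot.observe();F=o['ft_force']
    print(round(z,4),o['tool_pos'][2].round(4),F,o['gripper_width'].round(4),o['time'])
    if F[2]>12: break
E
```

```text
False
[ 0.4881 -0.0055  0.2245] [ 0.5934 -0.4703 -1.1311]Traceback (most recent call last):
  File "<stdin>", line 9, in <module>
AttributeError: 'float' object has no attribute 'round'
```

```bash
python3 - <<'E'
from h import *
np.set_printoptions(precision=4,suppress=True)
h=(.4879,-.0054)
z=.223
while z>.209:
    z-=.001
    robot.line_to([*h,z],vel=.02);robot.pause(.2);o=robot.observe();F=o['ft_force']
    print(round(z,4),o['tool_pos'],F,o['gripper_width'],o['time'])
    if F[2]>12: break
E
```

```text
0.222 [ 0.4879 -0.0054  0.222 ] [-0.3899  0.1118  0.028 ] 0.0166696977350699 17.3083
0.221 [ 0.4879 -0.0054  0.221 ] [-1.1418  0.4941  0.7175] 0.01644681019800112 17.7583
0.22 [ 0.4879 -0.0054  0.22  ] [-0.1703  0.4225 -0.7945] 0.016493516646177434 18.2083
0.219 [ 0.488  -0.0054  0.2191] [-0.1578 -0.5949  0.4358] 0.016718188307058488 18.6583
0.218 [ 0.488  -0.0054  0.2181] [0.7178 0.5176 1.2544] 0.016852994556599186 19.1083
0.217 [ 0.4879 -0.0054  0.217 ] [0.4157 0.3547 1.9287] 0.016617424713717483 19.5583
0.216 [ 0.488  -0.0054  0.2161] [ 1.3399 -0.3302  2.8396] 0.016230862314310323 20.0083
0.215 [ 0.4879 -0.0054  0.2151] [-0.3043 -0.6184  3.3932] 0.01664488739527877 20.4583
0.214 [ 0.4879 -0.0054  0.214 ] [-0.2173  0.2175  3.753 ] 0.016339354237059824 20.9083
0.213 [ 0.488  -0.0054  0.2134] [-0.0994 -0.0158  7.3119] 0.016281552876260406 21.3583
0.212 [ 0.4882 -0.0055  0.2131] [-1.3025  0.0806 12.2337] 0.016320775298318657 21.8083
```

The spring ramp ran from about 0.219 and the hard stop came at 0.2133, so travel was about 6 mm. Last look.

```bash
python3 - <<'E'
from h import *
np.set_printoptions(precision=4,suppress=True)
robot.pause(.7)
F=[]
for _ in range(5):
    robot.pause(.05);o=robot.observe();F.append(o['ft_force'])
print(o['time'],o['tool_pos'],np.mean(F,0),o['gripper_width'])
a=robot.grab_frame('wrist');b=robot.grab_frame('side')
cv2.imwrite('pics/fin.png',np.hstack([cv2.resize(a,(400,300)),cv2.resize(b[130:400,180:540],(400,300))]))
E
```

```text
22.7583 [ 0.4882 -0.0055  0.2131] [-0.9172  0.1018 12.0172] 0.016103919912104647
```

View pics/fin.png

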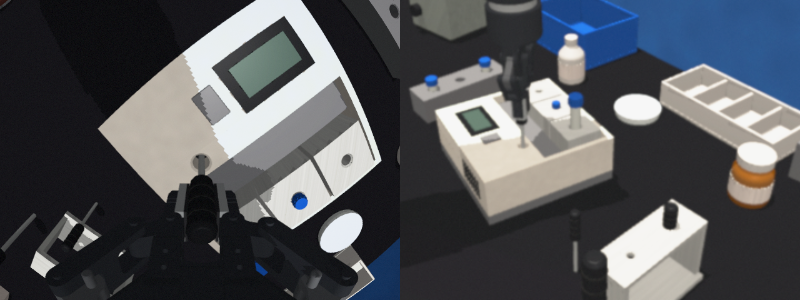

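The shaft is in the hole, left panel (201,162). The tube stands in the wide well, right panel (576,110), and the other objects look unmoved. Handing in.

```bash
python3 -c "
from plant import robot
robot.job_done();print(robot.observe()['time'])"
```

```text
the job is handed in; nothing more can be done
the job is handed in; nothing more can be done
```

The long tube is in the wide well and released, and the stylus from the stand's near hole is still gripped, holding the reset button down. I handed the job in at about 23 s of the 48 s allowed; no verdict is reported.

- **Tube:** it touched the well floor at the height expected for fully home, and the pictures after release show it standing upright.
- **Button:** the spring force rose over about 6 mm of travel to a hard stop, now held at a steady 12 N with no sign of the stylus slipping. I couldn't read the button's travel directly; full press is inferred from the force and height.
- **Bystanders:** the other tubes, stub pick, dish, jar, small bottle and look-alike tools look unmoved in the last pictures.
- **Disagreement:** the side camera put points about 5 mm off from the top camera. I relied on the top camera, and the wrist camera agreed with it to about 1 mm.

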